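# Put three wire spools back on their own unwinding stands

## Robot

A 6-joint arm with a two-finger parallel gripper is mounted at the origin on the work surface. World frame = base frame: x ahead of the robot, y to its left, z up, the work surface at z = 0. Lengths are in m, angles in rad, forces in N, time in s.
With the tool pointing down it reaches from about 0.3 to 0.775 m from the base axis. Payload 14.6 kg.
Tool frame: the origin (TCP) lies at the very end of the fingers, on their centre line; the grasp point (between the pads) lies 19 mm behind it; z points along the fingers, y is the line along which they close (so a half turn about z gives the same grasp; the last joint's range is limited). The gripper opens to 94 mm and grips with 3 to 60 N. Pads are 16 mm wide; open, the fingers measure 119 mm over their backs; the gripper's body (75 mm by 177 mm) begins 78 mm behind the grasp point.
Start: joints at [1.058, 0.3, 1.521, -0, 1.321, -0.067], TCP at [0.237, 0.496, 0.179] pointing down, gripper open.
Joint ranges: [-3.03, 3.03], [-0.79, 2.21], [0.23, 2.52], [-1.04, 4.18], [0, 3.07], [-2.55, 2.55]. Speed limits (rad/s): [2.22, 2.22, 2.57, 3.14, 3.14, 3.14].

## Interface

Orientations are given as [roll, pitch, yaw] about the fixed x, y, z axes, in that order (R = Rz(yaw) Ry(pitch) Rx(roll)).
In Python, from station import ctrl, cams gives the robot as it stands. The module is installed in compiled form; this text tells all that it offers.
- The arm moves only by the tool arm_command, never from a script. Its argument "plan" is a list that holds one entry, the list of rows, each a list of 7 numbers: the shift along the tool's x, y, z in parts of the range, where 1.0 means 60 cm, then the turn, a rotation vector about the tool's x, y, z in a scale on which 1.0 is 4 rad, then the closure, from -1 (fully open) to 1 (shut). A call has 1 to 12 rows; each row is the pose to reach, as a shift and turn from the pose commanded when the call began, along the tool's axes at that moment; what a row does not reach only later rows make up. A row lasts 1/10 s, in which the tool goes at most 50 mm and 8.59 degrees, less where a joint would pass 70% of its speed; a pose out of reach is approached as far as the arm can. A call with a gripper value outside its range is refused whole. The fingers move at their own pace and stop on an object; "squeeze" is the grip in N (left out, the last holds). Time passes only in rows, so rows that repeat a pose let the fingers close. It gives the time, the measured TCP pose, the force, the opening and the grip force at its end, in the units of the state.
- ctrl.get_obs(): the state, without advancing time (a new reading comes with each control period).
- cams.camera(name): name is "scene" or "top"; returns (picture, depth): 400x640x3 uint8, blue, green, red; 400x640 float32, m along the optical axis (not along the pixel's ray), 0 where there is no reading.
- cams.camera_info(name): a dict with "fx", "fy", "cx", "cy" (pixels), "world_to_cam" (4x4, takes a point from world to camera coordinates). Camera axes: x right, y down, z forward; pixel columns grow to the right and rows downward; lengths in m; the calibration is good to about 2 mm. A picture is of the moment at which its call begins. camera_info takes no time and is no camera call.
- ctrl.hand_in(): hands the job in; it is judged then, once.
The state is a dict: "time_s": time; "qpos": joint angles; "joint_vel": joint speeds; "tau": joint torques, N m; "ee_pos": TCP position; "eef_rot": TCP orientation; "force": force on the tool from outside, world axes, zero at the start; "moment": the same for the moment, N m; "grip_width": finger opening in m; "grip_force": force on a finger pad.
Only numpy, scipy, OpenCV 4.12 (cv2) and the standard library are available. Lean on these libraries where they do the work, as an engineer would, in place of code of your own. Each camera call takes 0.05 s, during which the arm holds its last target. There are 200 camera calls.

## Task

The red, blue and yellow wire spools have been loaded on one another's stands. Swap them round so that each spool sits fully down on the stand painted in its own colour, parking one on the bare steel stand meanwhile if that helps. Lower the spools gently rather than dropping them, and leave the green spool, the side cutters and the tin of terminals standing where they are.

Things in the scene. Friction and masses are not known exactly. Their poses are not given: they have to be found in the camera images.
- spool_red: spool of red wire: red wire and red ring label on top, black flanges. Rigid, axis upright, 44 mm tall, 0.15 to 0.31 kg, 24 mm bore right through; bottom and top flanges 58 mm in diameter, 5 mm thick, wire between them 53 mm. Origin: centre of its underside; z up its axis. Starts seated on a stand of another colour (underside 10 mm above the bench).
- spool_blue: spool of blue wire: blue wire and blue ring label on top, black flanges. Rigid, axis upright, 44 mm tall, 0.15 to 0.31 kg, 24 mm bore right through; bottom and top flanges 58 mm in diameter, 5 mm thick, wire between them 53 mm. Origin: centre of its underside; z up its axis. Starts seated on a stand of another colour (underside 10 mm above the bench).
- spool_yellow: spool of yellow wire: yellow wire and yellow ring label on top, black flanges. Rigid, axis upright, 44 mm tall, 0.15 to 0.31 kg, 24 mm bore right through; bottom and top flanges 58 mm in diameter, 5 mm thick, wire between them 53 mm. Origin: centre of its underside; z up its axis. Starts seated on a stand of another colour (underside 10 mm above the bench).
- stand_red: round unwinding stand, painted red, fixed: base disc 90 mm in diameter, 10 mm thick; at its centre an upright steel spindle 8 mm in diameter, rounded top 68 mm above the bench. Origin: centre of the disc's underside, on the bench; z up. Starts with a spool of another colour on it. A spool is seated when its underside lies flat on the disc, spindle through its bore.
- stand_blue: round unwinding stand, painted blue, fixed: base disc 90 mm in diameter, 10 mm thick; at its centre an upright steel spindle 8 mm in diameter, rounded top 68 mm above the bench. Origin: centre of the disc's underside, on the bench; z up. Starts with a spool of another colour on it. A spool is seated when its underside lies flat on the disc, spindle through its bore.
- stand_yellow: round unwinding stand, painted yellow, fixed: base disc 90 mm in diameter, 10 mm thick; at its centre an upright steel spindle 8 mm in diameter, rounded top 68 mm above the bench. Origin: centre of the disc's underside, on the bench; z up. Starts with a spool of another colour on it. A spool is seated when its underside lies flat on the disc, spindle through its bore.
- stand_spare: round unwinding stand, bare grey steel, fixed: base disc 90 mm in diameter, 10 mm thick; at its centre an upright steel spindle 8 mm in diameter, rounded top 68 mm above the bench. Origin: centre of the disc's underside, on the bench; z up. Starts empty. Stands are at least 125 mm apart (centres); unlisted things near them are under 50 mm high, taller ones over 0.4 m to the side.
- spool_green: spool of green wire: green wire and green ring label on top, black flanges. Rigid, axis upright, 44 mm tall, 0.15 to 0.31 kg, 24 mm bore right through; bottom and top flanges 58 mm in diameter, 5 mm thick, wire between them 53 mm. Origin: centre of its underside; z up its axis. Stands directly on the bench; it has no stand and stays there.
- cutters: side cutters with orange grips lying flat, 122 mm long, 55 mm across the grips, 14 mm high; a bystander. Origin: on the bench below the tool, 41 mm behind the jaw tips; x points from the grips to the steel jaws.
- terminal_tin: open round aluminium tin of copper terminals, 66 mm in diameter, 32 mm high; a bystander. Origin: centre of its underside, z up.
Things that resemble listed ones, but are neither listed nor needed, are in the scene too. What is meant by the spool_blue is not purple, and is the larger of those in its own colour. Leave any purple look-alike of the stand_blue alone.

How it is judged:
By the outcome, as a careful person would: the job done as asked, in the order asked, and still so for the second after the job is handed in, with the robot touching nothing.
It also fails if it takes over 101 s, if anything falls off the work surface, if the arm or the gripper's body presses on something with over 40 N, if the wrist force passes 120 N, or if a joint passes its speed limit or range.

## Working session

There is one attempt and no reset: what is moved stays moved. The work goes in short steps, Python scripts to look and compute and a tool call to move; the robot and the scene stay as the last step left them, time stands still between calls to the robot, and variables do not carry over. Pictures are saved under pics/ and viewed, at most 14 in all, crops included, and the job is handed in when it is done.

Besides the shell and the picture viewer there is one more tool, called after "Request:" as a command line: name --argument value ..., lists and objects as JSON in quotes. arm_command: Moves the arm, as the interface text tells. Its arguments: {"type":"object","properties":{"plan":{"type":"array"},"squeeze":{"type":"number"}},"required":["plan"]}

```bash
mkdir -p pics; cat > h.py <<'E'
import numpy as np, cv2
from station import ctrl, cams
def grab(n,tag=None):
    im,d=cams.camera(n)
    if tag: cv2.imwrite(f'pics/{tag}.png',im)
    return im,d
def ray(n,u,v,z):
    i=cams.camera_info(n); T=np.linalg.inv(np.array(i['world_to_cam']))
    d=T[:3,:3]@np.array([(u-i['cx'])/i['fx'],(v-i['cy'])/i['fy'],1]); o=T[:3,3]
    return o+d*(z-o[2])/d[2]
def cloud(n,d):
    i=cams.camera_info(n); T=np.linalg.inv(np.array(i['world_to_cam']))
    v,u=np.mgrid[:d.shape[0],:d.shape[1]]
    P=np.stack([(u-i['cx'])/i['fx']*d,(v-i['cy'])/i['fy']*d,d],-1)
    return P@T[:3,:3].T+T[:3,3]
E
python3 - <<'E'
from h import *
for n in('top','scene'):
    im,d=grab(n,n+'0'); np.save(n+'0.npy',d); i=cams.camera_info(n); T=np.linalg.inv(i['world_to_cam']); print(n,i['fx'],T[:3,3].round(3),T[:3,2].round(2))
o=ctrl.get_obs();print(o['ee_pos'],o['eef_rot'],o['time_s'],o['force'],o['grip_width'])
E
```

```text
top 461.2740067317562 [0.292 0.079 1.045] [ 0.21 -0.01 -0.98]
scene 400.5202605244907 [ 0.941 -0.058  0.773] [-0.5   0.12 -0.86]
[0.23703802 0.4960088  0.17825223] [-3.14057109e+00 -6.79711907e-05  2.69576369e+00] 0.1 [ 0.16131153 -0.19298726 -0.41913883] 0.09383784005851238
```

View pics/top0.png

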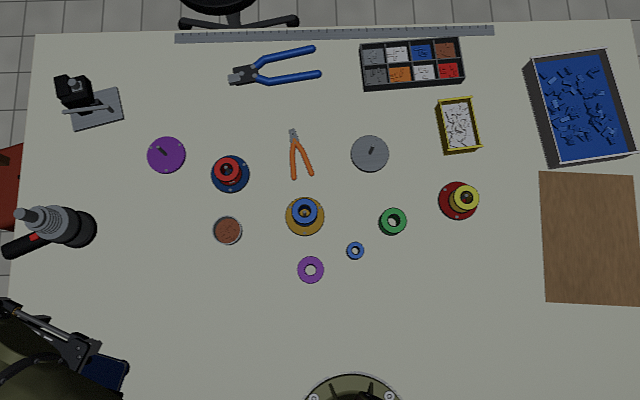

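View pics/scene0.png

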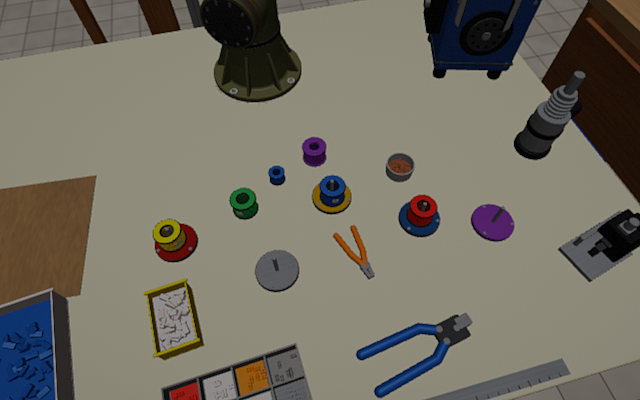

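The top view shows red spool (230,173) on the blue stand, blue spool (304,213) on the yellow stand and yellow spool (463,198) on the red stand. The spare stand is at (370,153), green spool at (392,221), tin at (228,230) and cutters at (300,155).

The blue candidates are the spool at (304,213), which is large and sits on the yellow stand, and the small one at (355,250). The large one fits. The purple spool (311,269) and purple stand (166,154) are look-alikes; the blue stand is the one at (230,173).

```bash
cat > m.py <<'E'
from h import *
from scipy.optimize import least_squares
def circ(p,q=None):
    p=np.asarray(p,np.float32); (x,y),r=cv2.minEnclosingCircle(p); 
    s=least_squares(lambda a:np.hypot(p[:,0]-a[0],p[:,1]-a[1])-a[2],[x,y,r],loss='soft_l1',f_scale=.001).x
    return s.round(4)
# colour ranges: HSV
C={'red':[((0,150,60),(6,255,255)),((174,150,60),(180,255,255))],'yellow':[((18,120,60),(34,255,255))],'blue':[((100,120,40),(118,255,255))],'grey':[((85,0,60),(130,60,150))],'green':[((45,100,40),(85,255,255))]}
def mask(im,c):
    h=cv2.cvtColor(im,cv2.COLOR_BGR2HSV); return sum(cv2.inRange(h,*r) for r in C[c])>0
def hull_circ(n,m,z):
    cnt=cv2.convexHull(np.argwhere(m)[:,::-1].astype(np.int32))[:,0]
    # densify
    P=np.array([ray(n,u,v,z)[:2] for u,v in cnt]); return circ(P),len(cnt)
E
python3 - <<'E'
from m import *
ap={'blue':(230,173),'yellow':(304,215),'red':(459,200),'spare':(370,153)}
on={'blue':'red','yellow':'blue','red':'yellow'}
im={n:cv2.imread(f'pics/{n}0.png') for n in('top','scene')}
d={n:np.load(n+'0.npy') for n in im}; cl={n:cloud(n,d[n]) for n in im}
for s,(u,v) in ap.items():
    c0=ray('top',u,v,.01)[:2]; print(s,c0.round(3))
    for n in im:
        P=cl[n]; r=np.hypot(P[...,0]-c0[0],P[...,1]-c0[1]); near=(r<.06)&(d[n]>0)
        # stand disc by height & dist
        m=near&(abs(P[...,2]-.010)<.004)
        print('  ',n,'disc z-slice',hull_circ(n,m,.01),m.sum(),'z',np.median(P[...,2][m]).round(4))
        if s!='spare':
            m=near&mask(im[n],s); print('    disc colour',hull_circ(n,m,.01))
            m=near&(abs(P[...,2]-.054)<.004); print('    spool top slice',hull_circ(n,m,.054),m.sum(),np.median(P[...,2][m]).round(4))
for nm,uv in dict(green=(392,221),small=(355,250),purp=(311,269),tin=(228,230),cut=(300,155),cutend=(293,132)).items(): print(nm,ray('top',*uv,.03)[:2].round(3))
t=im['top'][120:290,140:500]; cv2.imwrite('pics/crop0.png',cv2.resize(t,None,fx=2.2,fy=2.2,interpolation=cv2.INTER_CUBIC))
E
```

```text
blue [0.571 0.256]
   top disc z-slice (array([0.5705, 0.2584, 0.0451]), 17) 500 z 0.0109
    disc colour (array([0.57  , 0.2569, 0.0432]), 26)
    spool top slice (array([0.568 , 0.2579, 0.0284]), 18) 390 0.0553
   scene disc z-slice (array([0.574 , 0.2565, 0.0445]), 21) 560 z 0.0099
    disc colour (array([0.5744, 0.2555, 0.0429]), 19)
    spool top slice (array([0.5713, 0.2573, 0.0287]), 21) 450 0.0541
yellow [0.467 0.087]
   top disc z-slice (array([0.4691, 0.0854, 0.0476]), 17) 605 z 0.0109
    disc colour (array([0.4658, 0.0863, 0.0434]), 23)
    spool top slice (array([0.4695, 0.0874, 0.0284]), 17) 410 0.0552
   scene disc z-slice (array([0.4704, 0.0863, 0.0446]), 17) 448 z 0.0097
    disc colour (array([0.4703, 0.0856, 0.0433]), 20)
    spool top slice (array([0.4728, 0.0869, 0.0287]), 17) 397 0.054
red [ 0.492 -0.268]
   top disc z-slice (array([ 0.4906, -0.2676,  0.0473]), 15) 545 z 0.011
    disc colour (array([ 0.4918, -0.2654,  0.0432]), 21)
    spool top slice (array([ 0.4894, -0.2684,  0.0285]), 20) 402 0.0552
   scene disc z-slice (array([ 0.4961, -0.264 ,  0.0443]), 23) 634 z 0.0101
    disc colour (array([ 0.4964, -0.2652,  0.0429]), 20)
    spool top slice (array([ 0.4928, -0.2683,  0.0286]), 19) 475 0.0543
spare [ 0.61  -0.071]
   top disc z-slice (array([ 0.6096, -0.0706,  0.057 ]), 8) 1009 z 0.011
   scene disc z-slice (array([ 0.6135, -0.0688,  0.0448]), 25) 1342 z 0.0101
green [ 0.445 -0.108]
small [ 0.383 -0.023]
purp [0.345 0.075]
tin [0.435 0.256]
cut [0.603 0.093]
cutend [0.659 0.108]
```

View pics/crop0.png

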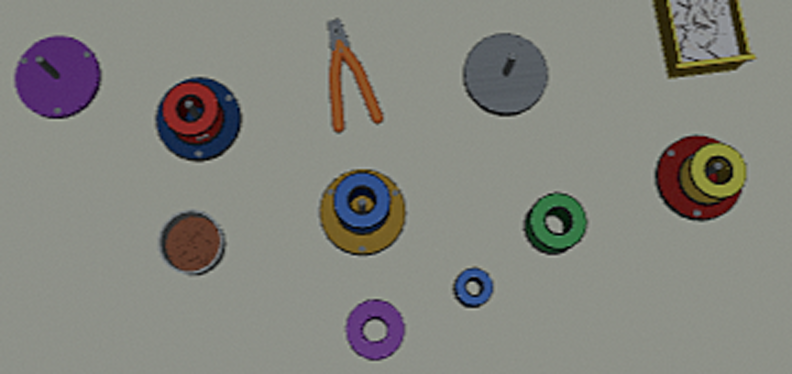

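The crop confirms it: blue spool at (361,203) on the yellow stand is the larger blue one, red spool (190,108) is on the blue (not purple) stand, and yellow spool (718,170) is on the red stand. Measured heights (0.010, 0.054) and radii (45, 29 mm) match the given sizes. I'll turn the tool to yaw π first so its axes line up with the world.

The manual's scale: shifts go in shares of 60 cm and turns go in shares of 4 rad. Converting my numbers, -275 mm / 600 = -0.4583, -247 mm / 600 = -0.4117, -0.446 rad / 4 = -0.1115.

Request:
arm_command --plan '[[[-0.045, -0.0333, 0, 0, 0, -0.0125, -1], [-0.0917, -0.065, 0, 0, 0, -0.025, -1], [-0.1367, -0.0983, 0, 0, 0, -0.0375, -1], [-0.1833, -0.1317, 0, 0, 0, -0.05, -1], [-0.2283, -0.1633, 0, 0, 0, -0.0625, -1], [-0.275, -0.1967, 0, 0, 0, -0.075, -1], [-0.32, -0.23, 0, 0, 0, -0.0875, -1], [-0.3667, -0.2617, 0, 0, 0, -0.1, -1], [-0.4117, -0.295, 0, 0, 0, -0.1115, -1], [-0.4583, -0.3283, 0, 0, 0, -0.1115, -1], [-0.4583, -0.3283, 0, 0, 0, -0.1115, -1]]]' --squeeze 30

```text
time_s: 1.2
ee_pos: [0.4015, 0.1974, 0.1786]
eef_rot: [-3.141, -0.0, 3.139]
force: [-0.3, 0.0, 0.2]
grip_width: 0.0942
grip_force: 0.0
```

Request:
arm_command --plan '[[[-0.0067, -0.0333, 0, 0, 0, 0, -1], [-0.02, -0.1, 0, 0, 0, 0, -1], [-0.0333, -0.17, 0, 0, 0, 0, -1], [-0.0467, -0.24, 0, 0, 0, 0, -1], [-0.0617, -0.3133, 0, 0, 0, 0, -1], [-0.0767, -0.3867, 0, 0, 0, 0, -1], [-0.09, -0.46, 0, 0, 0, 0, -1], [-0.105, -0.5333, 0, 0, 0, 0, -1], [-0.1183, -0.6067, 0, 0, 0, 0, -1], [-0.1333, -0.68, 0, 0, 0, 0, -1], [-0.145, -0.7417, 0, 0, 0, 0, -1], [-0.15, -0.7767, 0, 0, 0, 0, -1]]]'

```text
time_s: 2.4
ee_pos: [0.4906, -0.2679, 0.1781]
eef_rot: [3.141, -0.001, 3.14]
force: [0.8, 0.8, -0.6]
grip_width: 0.094
grip_force: 0.0
```

Scaled: 60 mm / 600 = 0.1, 30 mm / 600 = 0.05.

Request:
arm_command --plan '[[[0, 0, 0.05, 0, 0, 0, -1], [0, 0, 0.1, 0, 0, 0, -1], [0, 0, 0.1, 0, 0, 0, -1], [0, 0, 0.1, 0, 0, 0, -1]]]'

```text
time_s: 2.8
ee_pos: [0.4907, -0.2656, 0.1193]
eef_rot: [3.141, -0.0, -3.141]
force: [0.9, -0.5, 0.3]
grip_width: 0.0941
grip_force: 0.0
```

Scaled: 87 mm / 600 = 0.145, 72 mm / 600 = 0.12.

Request:
arm_command --plan '[[[0, -0.0033, 0.0417, 0, 0, 0, -1], [0, -0.0033, 0.0833, 0, 0, 0, -1], [0, -0.0033, 0.12, 0, 0, 0, -1], [0, -0.0033, 0.145, 0, 0, 0, -1], [0, -0.0033, 0.145, 0, 0, 0, -1], [0, -0.0033, 0.145, 0, 0, 0, 1], [0, -0.0033, 0.145, 0, 0, 0, 1], [0, -0.0033, 0.145, 0, 0, 0, 1], [0, -0.0033, 0.145, 0, 0, 0, 1], [0, -0.0033, 0.145, 0, 0, 0, 1], [0, -0.0033, 0.145, 0, 0, 0, 1], [0, -0.0033, 0.145, 0, 0, 0, 1]]]'

```text
time_s: 4.0
ee_pos: [0.4904, -0.2681, 0.0318]
eef_rot: [-3.142, 0.0, -3.141]
force: [0.5, 0.8, -0.6]
grip_width: 0.0414
grip_force: 0.0
```

Opening 41 mm with no grip force is unexpected, so I'll look before going on.

```bash
python3 - <<'E'
from h import *
a,_=grab('top','t1'); b,_=grab('scene','s1')
cv2.imwrite('pics/c1.png',np.hstack([cv2.resize(a[120:270,390:540],(400,400)),cv2.resize(b[160:310,100:250],(400,400))]))
o=ctrl.get_obs();print(o['ee_pos'],o['grip_width'],o['grip_force'],o['force'])
E
```

```text
[ 0.49042114 -0.26807124  0.0317589 ] 0.033598976021733465 0.0 [-0.08165396 -0.07248258 -0.41537986]
```

View pics/c1.png

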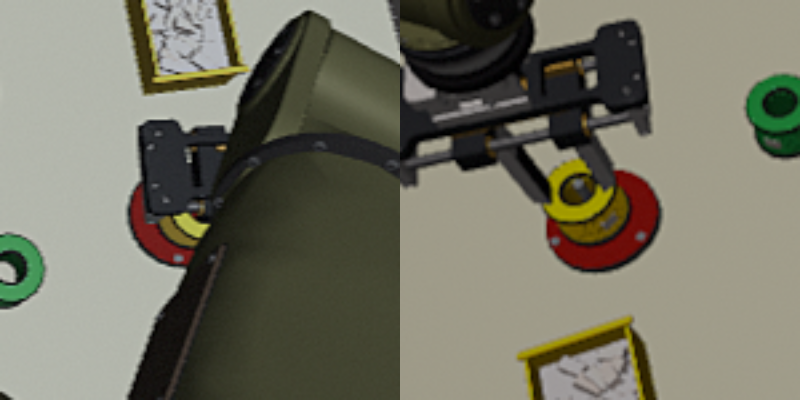

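Right half (scene): the yellow spool's top ring is at (580,195), and the fingers at (535,185) and (600,165) appear to be behind it, toward the base. I'll measure this with depth.

```bash
python3 - <<'E'
from m import *
im,d=grab('scene'); P=cloud('scene',d)
c=[.4904,-.268]
near=(np.hypot(P[...,0]-c[0],P[...,1]-c[1])<.08)&(d>0)
y=mask(im,'yellow')
for n,m in(('yellow top',near&y&(abs(P[...,2]-.054)<.004)),('red disc',near&mask(im,'red'))):
    print(n,hull_circ('scene',m,.054 if 'y' in n else .01))
for z in(.06,.07,.08,.09,.1,.11):
    m=near&(abs(P[...,2]-z)<.004)&~y
    Q=P[m]; 
    for s in(-1,1):
        k=Q[s*(Q[:,1]-c[1])>0]
        print(z,s,len(k),(k.min(0).round(3),k.max(0).round(3)) if len(k) else '')
i=np.array([P[...,k] for k in range(3)])
o=ctrl.get_obs();print(o['grip_width'],o['qpos'])
cv2.imwrite('pics/c2.png',cv2.resize(im[160:290,100:260],(800,600),interpolation=cv2.INTER_CUBIC))
E
```

```text
yellow top (array([ 0.4925, -0.2694,  0.0274]), 15)
red disc (array([ 0.4967, -0.2652,  0.043 ]), 20)
0.06 -1 8 (array([ 0.481, -0.289,  0.057]), array([ 0.502, -0.268,  0.064]))
0.06 1 14 (array([ 0.494, -0.268,  0.056]), array([ 0.502, -0.246,  0.064]))
0.07 -1 17 (array([ 0.485, -0.294,  0.066]), array([ 0.503, -0.268,  0.073]))
0.07 1 28 (array([ 0.483, -0.268,  0.066]), array([ 0.504, -0.239,  0.074]))
0.08 -1 24 (array([ 0.484, -0.296,  0.076]), array([ 0.503, -0.284,  0.084]))
0.08 1 22 (array([ 0.486, -0.251,  0.076]), array([ 0.503, -0.239,  0.084]))
0.09 -1 24 (array([ 0.486, -0.295,  0.086]), array([ 0.504, -0.284,  0.094]))
0.09 1 22 (array([ 0.485, -0.252,  0.086]), array([ 0.504, -0.239,  0.094]))
0.1 -1 26 (array([ 0.485, -0.296,  0.096]), array([ 0.503, -0.284,  0.104]))
0.1 1 22 (array([ 0.486, -0.249,  0.096]), array([ 0.504, -0.238,  0.103]))
0.11 -1 24 (array([ 0.485, -0.296,  0.106]), array([ 0.504, -0.284,  0.114]))
0.11 1 21 (array([ 0.485, -0.25 ,  0.106]), array([ 0.503, -0.238,  0.113]))
0.029288053165694754 [-5.65776717e-01  4.82721333e-01  1.63555587e+00 -4.62045888e-05
  1.02338997e+00 -2.13677085e+00]
```

View pics/c2.png

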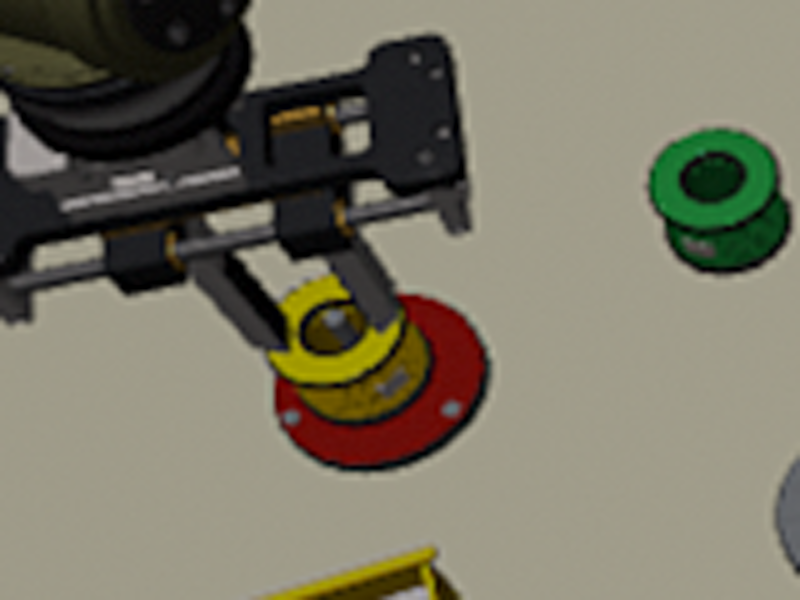

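The tips are centred over the spool in x and y but sit above its flange, so the real finger height doesn't match the reported TCP height. I'll open, rise a little and measure the tip height by camera.

Scaled: -70 mm / 600 = -0.1167, -50 mm / 600 = -0.0833.

Request:
arm_command --plan '[[[0, 0, -0.0333, 0, 0, 0, -1], [0, 0, -0.0833, 0, 0, 0, -1], [0, 0, -0.1167, 0, 0, 0, -1], [0, 0, -0.1167, 0, 0, 0, -1], [0, 0, -0.1167, 0, 0, 0, -1], [0, 0, -0.1167, 0, 0, 0, -1], [0, 0, -0.1167, 0, 0, 0, -1]]]'

```text
time_s: 4.85
ee_pos: [0.49, -0.2678, 0.1006]
eef_rot: [3.141, -0.002, -3.141]
force: [0.1, 0.0, -1.1]
grip_width: 0.0817
grip_force: 0.0
```

```bash
python3 - <<'E'
from m import *
im,d=grab('scene'); P=cloud('scene',d)
o=ctrl.get_obs();c=o['ee_pos'];print(c,o['grip_width'],o['time_s'])
near=(abs(P[...,0]-c[0])<.02)&(abs(P[...,1]-c[1])<.08)&(d>0)
for z in np.arange(.06,.2,.01):
    Q=P[near&(abs(P[...,2]-z)<.005)]
    print(z.round(2),[(len(k),k.min(0)[:2].round(3),k.max(0)[:2].round(3)) for k in(Q[Q[:,1]<c[1]],Q[Q[:,1]>=c[1]]) if len(k)])
m=(np.hypot(P[...,0]-.4925,P[...,1]+.2694)<.02)&(P[...,2]<.075)&(P[...,2]>.03)&mask(im,'yellow');print(np.median(P[...,2][m]))
cv2.imwrite('pics/c3.png',cv2.resize(im[120:290,80:260],(800,600),interpolation=cv2.INTER_CUBIC))
E
```

```text
[ 0.49007263 -0.26786546  0.10079177] 0.08594057185574838 4.9
0.06 [(63, array([ 0.471, -0.295]), array([ 0.509, -0.268])), (65, array([ 0.471, -0.267]), array([ 0.51 , -0.242]))]
0.07 [(12, array([ 0.493, -0.267]), array([ 0.5 , -0.26]))]
0.08 []
0.09 []
0.1 []
0.11 []
0.12 []
0.13 [(20, array([ 0.484, -0.314]), array([ 0.503, -0.309])), (4, array([ 0.502, -0.224]), array([ 0.502, -0.22 ]))]
0.14 [(42, array([ 0.484, -0.321]), array([ 0.503, -0.308])), (32, array([ 0.485, -0.227]), array([ 0.503, -0.214]))]
0.15 [(35, array([ 0.485, -0.32 ]), array([ 0.503, -0.308])), (30, array([ 0.484, -0.226]), array([ 0.503, -0.214]))]
0.16 [(42, array([ 0.485, -0.32 ]), array([ 0.503, -0.308])), (34, array([ 0.484, -0.227]), array([ 0.503, -0.214]))]
0.17 [(49, array([ 0.484, -0.321]), array([ 0.503, -0.308])), (33, array([ 0.484, -0.227]), array([ 0.502, -0.214]))]
0.18 [(42, array([ 0.484, -0.32 ]), array([ 0.503, -0.308])), (36, array([ 0.485, -0.226]), array([ 0.503, -0.214]))]
0.19 [(48, array([ 0.485, -0.32 ]), array([ 0.504, -0.308])), (34, array([ 0.486, -0.227]), array([ 0.503, -0.214]))]
0.2 [(44, array([ 0.482, -0.321]), array([ 0.503, -0.308])), (8, array([ 0.501, -0.225]), array([ 0.502, -0.214]))]
0.054124148636096825
```

View pics/c3.png

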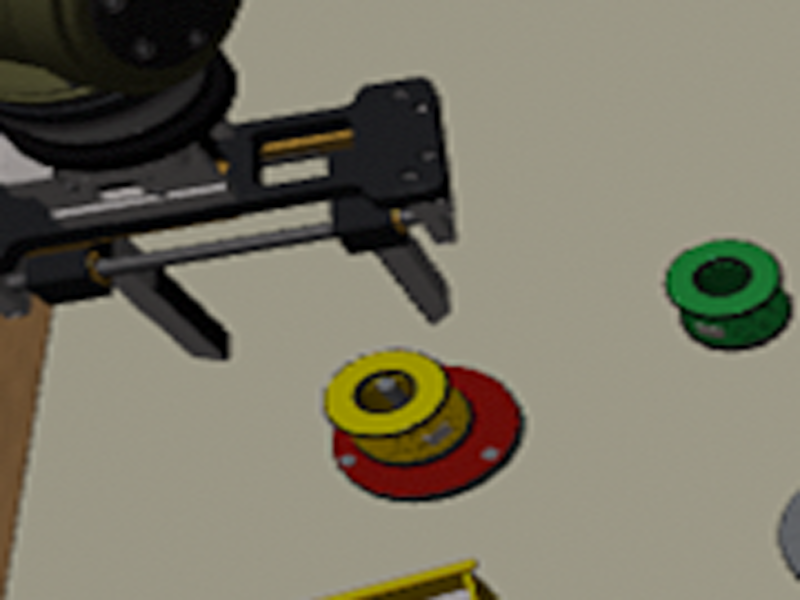

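The fingertips (lowest finger pixels about (220,355) and (438,320)) are at z≈0.130 while the TCP reports 0.101. The true tip is about 29 mm above the reported one, and the lateral agreement is good. The spool hasn't moved and I'll descend with that correction.

Scaled: 97 mm / 600 = 0.1617, 94 mm / 600 = 0.1567.

Request:
arm_command --plan '[[[0.0017, -0.0033, 0.0417, 0, 0, 0, -1], [0.0017, -0.0033, 0.0833, 0, 0, 0, -1], [0.0017, -0.0033, 0.1167, 0, 0, 0, -1], [0.0017, -0.0033, 0.1333, 0, 0, 0, -1], [0.0017, -0.0033, 0.1467, 0, 0, 0, -1], [0.0017, -0.0033, 0.1567, 0, 0, 0, -1], [0.0017, -0.0033, 0.1617, 0, 0, 0, -1], [0.0017, -0.0033, 0.1617, 0, 0, 0, -1]]]'

```text
time_s: 5.7
ee_pos: [0.4895, -0.2701, 0.0049]
eef_rot: [-3.141, 0.0, -3.141]
force: [-1.0, 0.5, -0.6]
grip_width: 0.094
grip_force: 0.0
```

Request:
arm_command --plan '[[[0, 0, 0, 0, 0, 0, 1], [0, 0, 0, 0, 0, 0, 1], [0, 0, 0, 0, 0, 0, 1], [0, 0, 0, 0, 0, 0, 1], [0, 0, 0, 0, 0, 0, 1], [0, 0, 0, 0, 0, 0, 1], [0, 0, 0, 0, 0, 0, 1], [0, 0, 0, 0, 0, 0, 1]]]' --squeeze 30

```text
time_s: 6.5
ee_pos: [0.4895, -0.2701, 0.0048]
eef_rot: [3.142, 0.0, -3.141]
force: [0.2, 1.5, 1.9]
grip_width: 0.0569
grip_force: 30.0
```

Gripped at 57 mm, the flange width. Now lift.

Scaled: -100 mm / 600 = -0.1667, -97 mm / 600 = -0.1617.

Request:
arm_command --plan '[[[0, 0, -0.0133, 0, 0, 0, 1], [0, 0, -0.0417, 0, 0, 0, 1], [0, 0, -0.075, 0, 0, 0, 1], [0, 0, -0.1083, 0, 0, 0, 1], [0, 0, -0.1417, 0, 0, 0, 1], [0, 0, -0.1617, 0, 0, 0, 1], [0, 0, -0.1667, 0, 0, 0, 1], [0, 0, -0.1667, 0, 0, 0, 1]]]'

```text
time_s: 7.3
ee_pos: [0.4893, -0.27, 0.1046]
eef_rot: [3.142, -0.0, -3.141]
force: [-0.1, -0.2, -2.2]
grip_width: 0.0569
grip_force: 30.0
```

Scaled: 200 mm / 600 = 0.3333, -121 mm / 600 = -0.2017.

Request:
arm_command --plan '[[[-0.01, 0.0167, 0, 0, 0, 0, 1], [-0.03, 0.05, 0, 0, 0, 0, 1], [-0.055, 0.0917, 0, 0, 0, 0, 1], [-0.0817, 0.1367, 0, 0, 0, 0, 1], [-0.11, 0.1833, 0, 0, 0, 0, 1], [-0.1383, 0.23, 0, 0, 0, 0, 1], [-0.1633, 0.2717, 0, 0, 0, 0, 1], [-0.185, 0.3067, 0, 0, 0, 0, 1], [-0.1967, 0.3267, 0, 0, 0, 0, 1], [-0.2017, 0.3333, 0, 0, 0, 0, 1], [-0.2017, 0.3333, 0, 0, 0, 0, 1], [-0.2017, 0.3333, 0, 0, 0, 0, 1]]]'

```text
time_s: 8.5
ee_pos: [0.61, -0.0708, 0.1046]
eef_rot: [-3.142, -0.0, 3.141]
force: [0.5, 0.1, -1.3]
grip_width: 0.0571
grip_force: 30.0
```

```bash
python3 - <<'E'
from m import *
o=ctrl.get_obs();c=o['ee_pos'];print(c)
for n in('scene','top'):
    im,d=grab(n); P=cloud(n,d)
    near=(np.hypot(P[...,0]-c[0],P[...,1]-c[1])<.05)&(d>0)&mask(im,'yellow')
    z=P[...,2][near]; t=np.percentile(z,95) if len(z) else 0; print(n,near.sum(),t)
    m=near&(P[...,2]>t-.006)
    if m.sum()>50: print(hull_circ(n,m,t))
    if n=='scene': cv2.imwrite('pics/c4.png',cv2.resize(im[180:320,190:350],(800,600),interpolation=cv2.INTER_CUBIC))
E
```

```text
[ 0.60998608 -0.07079251  0.10456515]
scene 846 0.24898677370769093
top 7 0.4300885562618588
```

View pics/c4.png

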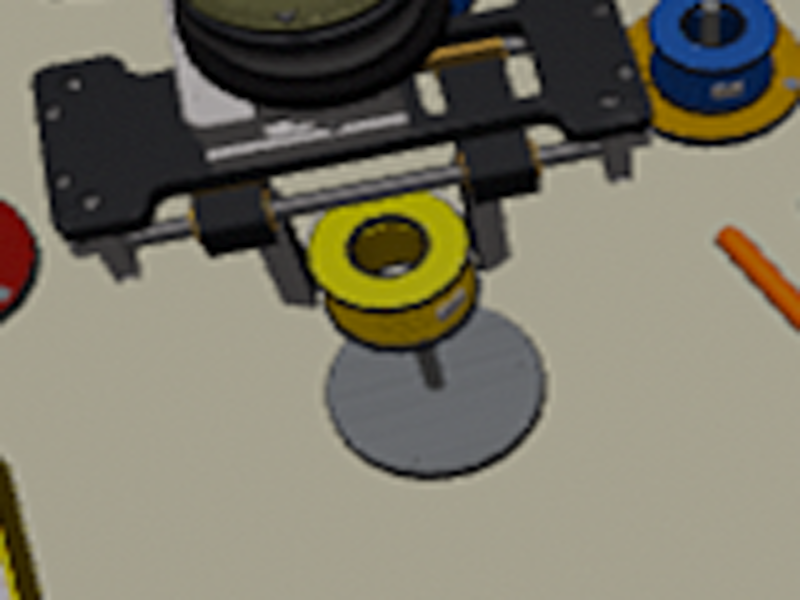

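The spool hangs level (ring at (388,250)) above the spare stand, whose base is at (435,390). I'll check its centre numerically.

```bash
cat >> m.py <<'E'
def held(col,lo=.12,hi=.17):
    c=ctrl.get_obs()['ee_pos']; im,d=grab('scene'); P=cloud('scene',d)
    m=(np.hypot(P[...,0]-c[0],P[...,1]-c[1])<.05)&(d>0)&mask(im,col)&(P[...,2]>lo)&(P[...,2]<hi)
    t=np.percentile(P[...,2][m],90); m&=P[...,2]>t-.005
    h=hull_circ('scene',m,t); print('ee',c.round(4),'top z',t.round(4),'scene centre',h, 'centre-ee',(h[0][:2]-c[:2]).round(4))
E
python3 -c "
from m import *
held('yellow')"
```

```text
ee [ 0.6101 -0.0709  0.1048] top z 0.1554 scene centre (array([ 0.6137, -0.0715,  0.0274]), 23) centre-ee [ 0.0036 -0.0006]
```

Scaled: 98 mm / 600 = 0.1633, 96 mm / 600 = 0.16.

Request:
arm_command --plan '[[[0, 0.005, 0.0167, 0, 0, 0, 1], [0, 0.005, 0.0417, 0, 0, 0, 1], [0, 0.005, 0.0667, 0, 0, 0, 1], [0, 0.005, 0.0917, 0, 0, 0, 1], [0, 0.005, 0.115, 0, 0, 0, 1], [0, 0.005, 0.1333, 0, 0, 0, 1], [0, 0.005, 0.1467, 0, 0, 0, 1], [0, 0.005, 0.155, 0, 0, 0, 1], [0, 0.005, 0.16, 0, 0, 0, 1], [0, 0.005, 0.1633, 0, 0, 0, 1], [0, 0.005, 0.1633, 0, 0, 0, 1]]]'

```text
time_s: 9.75
ee_pos: [0.6105, -0.067, 0.0069]
eef_rot: [-3.142, 0.0, -3.141]
force: [0.4, -0.2, -2.3]
grip_width: 0.0572
grip_force: 30.0
```

Scaled: 2 mm / 600 = 0.0033, 1 mm / 600 = 0.0017.

Request:
arm_command --plan '[[[0, 0, 0.0017, 0, 0, 0, 1], [0, 0, 0.0033, 0, 0, 0, 1], [0, 0, 0.0033, 0, 0, 0, 1]]]'

```text
time_s: 10.05
ee_pos: [0.6105, -0.0671, 0.0049]
eef_rot: [-3.142, 0.0, -3.141]
force: [0.1, -0.7, -1.3]
grip_width: 0.0568
grip_force: 30.0
```

Request:
arm_command --plan '[[[0, 0, 0.0017, 0, 0, 0, 1], [0, 0, 0.0017, 0, 0, 0, 1], [0, 0, 0.0017, 0, 0, 0, 1]]]'

```text
time_s: 10.35
ee_pos: [0.6107, -0.0671, 0.0048]
eef_rot: [-3.141, 0.001, -3.141]
force: [-4.5, -0.3, 8.3]
grip_width: 0.0576
grip_force: 30.0
```

Seated: the upward force is 8 N. Release slowly and rise.

Scaled: -100 mm / 600 = -0.1667, -80 mm / 600 = -0.1333.

Request:
arm_command --plan '[[[0, 0, 0, 0, 0, 0, -1], [0, 0, 0, 0, 0, 0, -1], [0, 0, 0, 0, 0, 0, -1], [0, 0, 0, 0, 0, 0, -1], [0, 0, 0, 0, 0, 0, -1], [0, 0, 0, 0, 0, 0, -1], [0, 0, -0.0333, 0, 0, 0, -1], [0, 0, -0.0833, 0, 0, 0, -1], [0, 0, -0.1333, 0, 0, 0, -1], [0, 0, -0.1667, 0, 0, 0, -1], [0, 0, -0.1667, 0, 0, 0, -1]]]'

```text
time_s: 11.45
ee_pos: [0.6117, -0.0672, 0.1067]
eef_rot: [-3.141, 0.005, -3.141]
force: [0.2, 0.9, -0.2]
grip_width: 0.0939
grip_force: 0.0
```

Scaled: 324 mm / 600 = 0.54, 315 mm / 600 = 0.525.

Request:
arm_command --plan '[[[0.0033, 0.02, 0, 0, 0, 0, -1], [0.01, 0.0667, 0, 0, 0, 0, -1], [0.0167, 0.125, 0, 0, 0, 0, -1], [0.025, 0.1867, 0, 0, 0, 0, -1], [0.0333, 0.25, 0, 0, 0, 0, -1], [0.0433, 0.3167, 0, 0, 0, 0, -1], [0.0517, 0.3833, 0, 0, 0, 0, -1], [0.06, 0.4417, 0, 0, 0, 0, -1], [0.0667, 0.4917, 0, 0, 0, 0, -1], [0.0717, 0.525, 0, 0, 0, 0, -1], [0.0733, 0.54, 0, 0, 0, 0, -1], [0.0733, 0.54, 0, 0, 0, 0, -1]]]'

```text
time_s: 12.65
ee_pos: [0.5654, 0.2578, 0.1024]
eef_rot: [-3.141, -0.002, -3.14]
force: [0.5, -0.3, -1.3]
grip_width: 0.0934
grip_force: 0.0
```

```bash
cat >> m.py <<'E'
def seated(col,xy,view='scene'):
    im,d=grab(view); P=cloud(view,d)
    m=(np.hypot(P[...,0]-xy[0],P[...,1]-xy[1])<.05)&(d>0)&mask(im,col)&(P[...,2]>.045)&(P[...,2]<.065)
    z=P[...,2][m]; A=np.c_[P[m][:,:2],np.ones(m.sum())]; a=np.linalg.lstsq(A,z,rcond=None)[0]
    print(col,'top z',np.median(z).round(4),'tilt',a[:2].round(3),hull_circ(view,m,.054))
E
python3 -c "
from m import *
o=ctrl.get_obs();print(o['ee_pos'],o['eef_rot'])
seated('yellow',(.6135,-.069)); seated('red',(.5713,.2573))"
```

```text
[0.5654087  0.25778186 0.10244446] [-3.14096091e+00 -1.76327230e-03 -3.13989606e+00]
yellow top z 0.0546 tilt [0.004 0.   ] (array([ 0.6136, -0.0679,  0.0274]), 18)
red top z 0.0543 tilt [0.008 0.005] (array([0.5717, 0.2562, 0.0272]), 19)
```

Yellow is flat on the spare stand (top z 0.0546). Next, grasp red.

Scaled: 98 mm / 600 = 0.1633, 96 mm / 600 = 0.16.

Request:
arm_command --plan '[[[-0.005, -0.0017, 0.0417, 0, 0, 0, -1], [-0.005, -0.0017, 0.0833, 0, 0, 0, -1], [-0.005, -0.0017, 0.1167, 0, 0, 0, -1], [-0.005, -0.0017, 0.1367, 0, 0, 0, -1], [-0.005, -0.0017, 0.15, 0, 0, 0, -1], [-0.005, -0.0017, 0.16, 0, 0, 0, -1], [-0.005, -0.0017, 0.1633, 0, 0, 0, -1], [-0.005, -0.0017, 0.1633, 0, 0, 0, -1]]]'

```text
time_s: 13.55
ee_pos: [0.5695, 0.256, 0.0061]
eef_rot: [3.141, 0.0, -3.141]
force: [0.2, 0.3, -0.3]
grip_width: 0.0941
grip_force: 0.0
```

Request:
arm_command --plan '[[[0, 0, 0, 0, 0, 0, 1], [0, 0, 0, 0, 0, 0, 1], [0, 0, 0, 0, 0, 0, 1], [0, 0, 0, 0, 0, 0, 1], [0, 0, 0, 0, 0, 0, 1], [0, 0, 0, 0, 0, 0, 1], [0, 0, 0, 0, 0, 0, 1], [0, 0, 0, 0, 0, 0, 1]]]' --squeeze 30

```text
time_s: 14.35
ee_pos: [0.5694, 0.2561, 0.0059]
eef_rot: [3.141, 0.0, -3.141]
force: [0.5, 1.1, 1.7]
grip_width: 0.0558
grip_force: 30.0
```

Scaled: -100 mm / 600 = -0.1667, -97 mm / 600 = -0.1617.

Request:
arm_command --plan '[[[0, 0, -0.0133, 0, 0, 0, 1], [0, 0, -0.0417, 0, 0, 0, 1], [0, 0, -0.075, 0, 0, 0, 1], [0, 0, -0.1083, 0, 0, 0, 1], [0, 0, -0.1417, 0, 0, 0, 1], [0, 0, -0.1617, 0, 0, 0, 1], [0, 0, -0.1667, 0, 0, 0, 1], [0, 0, -0.1667, 0, 0, 0, 1]]]'

```text
time_s: 15.15
ee_pos: [0.5692, 0.2559, 0.1055]
eef_rot: [-3.141, -0.0, -3.141]
force: [0.5, 0.5, -2.6]
grip_width: 0.0562
grip_force: 30.0
```

Scaled: -356 mm / 600 = -0.5933, -322 mm / 600 = -0.5367.

Request:
arm_command --plan '[[[0.0017, -0.0133, 0, 0, 0, 0, 1], [0.0067, -0.0417, 0, 0, 0, 0, 1], [0.0133, -0.0867, 0, 0, 0, 0, 1], [0.02, -0.14, 0, 0, 0, 0, 1], [0.0283, -0.1967, 0, 0, 0, 0, 1], [0.0367, -0.2533, 0, 0, 0, 0, 1], [0.045, -0.31, 0, 0, 0, 0, 1], [0.0533, -0.3667, 0, 0, 0, 0, 1], [0.0617, -0.4233, 0, 0, 0, 0, 1], [0.07, -0.48, 0, 0, 0, 0, 1], [0.0783, -0.5367, 0, 0, 0, 0, 1], [0.0867, -0.5933, 0, 0, 0, 0, 1]]]'

```text
time_s: 16.35
ee_pos: [0.5163, -0.1017, 0.1049]
eef_rot: [3.141, -0.001, -3.142]
force: [0.8, 0.2, -2.8]
grip_width: 0.0559
grip_force: 30.0
```

Scaled: -165 mm / 600 = -0.275, -158 mm / 600 = -0.2633.

Request:
arm_command --plan '[[[0.0083, -0.0567, 0, 0, 0, 0, 1], [0.0167, -0.1133, 0, 0, 0, 0, 1], [0.0233, -0.1633, 0, 0, 0, 0, 1], [0.03, -0.2083, 0, 0, 0, 0, 1], [0.035, -0.2417, 0, 0, 0, 0, 1], [0.0383, -0.2633, 0, 0, 0, 0, 1], [0.04, -0.275, 0, 0, 0, 0, 1], [0.04, -0.275, 0, 0, 0, 0, 1], [0.04, -0.275, 0, 0, 0, 0, 1]]]'

```text
time_s: 17.25
ee_pos: [0.4934, -0.2644, 0.1056]
eef_rot: [3.141, -0.0, -3.141]
force: [0.1, -0.3, -3.3]
grip_width: 0.0559
grip_force: 30.0
```

```bash
python3 -c "
from m import *
held('red')"
```

```text
ee [ 0.4934 -0.2644  0.1056] top z 0.1551 scene centre (array([ 0.4967, -0.2648,  0.0272]), 20) centre-ee [ 0.0033 -0.0004]
```

Red is aligned with the red stand (scene centre 0.4965, -0.2652). Lower it.

Scaled: 98 mm / 600 = 0.1633, 96 mm / 600 = 0.16.

Request:
arm_command --plan '[[[0, 0, 0.0167, 0, 0, 0, 1], [0, 0, 0.0417, 0, 0, 0, 1], [0, 0, 0.0667, 0, 0, 0, 1], [0, 0, 0.0917, 0, 0, 0, 1], [0, 0, 0.115, 0, 0, 0, 1], [0, 0, 0.1333, 0, 0, 0, 1], [0, 0, 0.1467, 0, 0, 0, 1], [0, 0, 0.155, 0, 0, 0, 1], [0, 0, 0.16, 0, 0, 0, 1], [0, 0, 0.1633, 0, 0, 0, 1], [0, 0, 0.1633, 0, 0, 0, 1]]]'

```text
time_s: 18.4
ee_pos: [0.4935, -0.2652, 0.0079]
eef_rot: [-3.141, 0.0, -3.141]
force: [0.4, 0.6, -1.8]
grip_width: 0.056
grip_force: 30.0
```

Scaled: 2 mm / 600 = 0.0033, 1 mm / 600 = 0.0017.

Request:
arm_command --plan '[[[0, 0, 0.0017, 0, 0, 0, 1], [0, 0, 0.0033, 0, 0, 0, 1], [0, 0, 0.0033, 0, 0, 0, 1]]]'

```text
time_s: 18.7
ee_pos: [0.4935, -0.2652, 0.0059]
eef_rot: [-3.141, 0.0, -3.141]
force: [0.0, -0.3, -2.3]
grip_width: 0.0562
grip_force: 30.0
```

Scaled: 1 mm / 600 = 0.0017.

Request:
arm_command --plan '[[[0, 0, 0.0017, 0, 0, 0, 1], [0, 0, 0.0017, 0, 0, 0, 1], [0, 0, 0.0017, 0, 0, 0, 1]]]'

```text
time_s: 19.0
ee_pos: [0.4936, -0.2652, 0.0058]
eef_rot: [-3.141, 0.001, -3.141]
force: [-4.6, 2.0, 8.7]
grip_width: 0.0562
grip_force: 30.0
```

Scaled: -100 mm / 600 = -0.1667, -80 mm / 600 = -0.1333.

Request:
arm_command --plan '[[[0, 0, 0, 0, 0, 0, -1], [0, 0, 0, 0, 0, 0, -1], [0, 0, 0, 0, 0, 0, -1], [0, 0, 0, 0, 0, 0, -1], [0, 0, 0, 0, 0, 0, -1], [0, 0, 0, 0, 0, 0, -1], [0, 0, -0.0333, 0, 0, 0, -1], [0, 0, -0.0833, 0, 0, 0, -1], [0, 0, -0.1333, 0, 0, 0, -1], [0, 0, -0.1667, 0, 0, 0, -1], [0, 0, -0.1667, 0, 0, 0, -1]]]'

```text
time_s: 20.1
ee_pos: [0.4946, -0.2658, 0.1074]
eef_rot: [-3.139, 0.004, -3.141]
force: [-0.1, 0.4, -0.3]
grip_width: 0.0935
grip_force: 0.0
```

Scaled: 352 mm / 600 = 0.5867, 345 mm / 600 = 0.575.

Request:
arm_command --plan '[[[0.0033, 0.0333, 0, 0, 0, 0, -1], [0.0083, 0.0967, 0, 0, 0, 0, -1], [0.0133, 0.1633, 0, 0, 0, 0, -1], [0.0183, 0.23, 0, 0, 0, 0, -1], [0.0233, 0.2967, 0, 0, 0, 0, -1], [0.0283, 0.3633, 0, 0, 0, 0, -1], [0.0317, 0.43, 0, 0, 0, 0, -1], [0.035, 0.4917, 0, 0, 0, 0, -1], [0.0383, 0.5417, 0, 0, 0, 0, -1], [0.04, 0.575, 0, 0, 0, 0, -1], [0.04, 0.5867, 0, 0, 0, 0, -1], [0.04, 0.5867, 0, 0, 0, 0, -1]]]'

```text
time_s: 21.3
ee_pos: [0.469, 0.0872, 0.1039]
eef_rot: [-3.141, -0.001, -3.14]
force: [0.4, 0.1, 0.4]
grip_width: 0.094
grip_force: 0.0
```

```bash
python3 -c "
from m import *
o=ctrl.get_obs();print(o['ee_pos'],o['eef_rot'])
seated('red',(.4965,-.265)); seated('blue',(.4728,.0869))"
```

```text
[0.4690225  0.08717275 0.10394245] [-3.14138168e+00 -1.13989357e-03 -3.14026028e+00]
red top z 0.0543 tilt [-0.003 -0.005] (array([ 0.4971, -0.2642,  0.0285]), 18)
blue top z 0.0541 tilt [0.008 0.001] (array([0.4733, 0.0858, 0.0271]), 17)
```

Scaled: 99 mm / 600 = 0.165, 96 mm / 600 = 0.16.

Request:
arm_command --plan '[[[-0.0017, -0.0017, 0.0417, 0, 0, 0, -1], [-0.0017, -0.0017, 0.0833, 0, 0, 0, -1], [-0.0017, -0.0017, 0.1167, 0, 0, 0, -1], [-0.0017, -0.0017, 0.1367, 0, 0, 0, -1], [-0.0017, -0.0017, 0.15, 0, 0, 0, -1], [-0.0017, -0.0017, 0.16, 0, 0, 0, -1], [-0.0017, -0.0017, 0.165, 0, 0, 0, -1], [-0.0017, -0.0017, 0.165, 0, 0, 0, -1]]]'

```text
time_s: 22.2
ee_pos: [0.4705, 0.0859, 0.0059]
eef_rot: [-3.142, 0.0, -3.141]
force: [0.1, -0.1, 0.1]
grip_width: 0.0941
grip_force: 0.0
```

Request:
arm_command --plan '[[[0, 0, 0, 0, 0, 0, 1], [0, 0, 0, 0, 0, 0, 1], [0, 0, 0, 0, 0, 0, 1], [0, 0, 0, 0, 0, 0, 1], [0, 0, 0, 0, 0, 0, 1], [0, 0, 0, 0, 0, 0, 1], [0, 0, 0, 0, 0, 0, 1], [0, 0, 0, 0, 0, 0, 1]]]' --squeeze 30

```text
time_s: 23.0
ee_pos: [0.4704, 0.086, 0.0058]
eef_rot: [3.142, 0.0, -3.141]
force: [-0.5, 1.4, 2.2]
grip_width: 0.0571
grip_force: 30.0
```

Scaled: -100 mm / 600 = -0.1667, -97 mm / 600 = -0.1617.

Request:
arm_command --plan '[[[0, 0, -0.0133, 0, 0, 0, 1], [0, 0, -0.0417, 0, 0, 0, 1], [0, 0, -0.075, 0, 0, 0, 1], [0, 0, -0.1083, 0, 0, 0, 1], [0, 0, -0.1417, 0, 0, 0, 1], [0, 0, -0.1617, 0, 0, 0, 1], [0, 0, -0.1667, 0, 0, 0, 1], [0, 0, -0.1667, 0, 0, 0, 1]]]'

```text
time_s: 23.8
ee_pos: [0.4702, 0.0859, 0.1056]
eef_rot: [-3.142, -0.0, -3.141]
force: [-0.2, 0.0, -2.8]
grip_width: 0.057
grip_force: 30.0
```

To the blue stand: ee (0.5705, 0.2565), so dx +100, dy +171 mm.

Request:
arm_command --plan '[[[-0.0083, 0.015, 0, 0, 0, 0, 1], [-0.025, 0.0433, 0, 0, 0, 0, 1], [-0.0467, 0.08, 0, 0, 0, 0, 1], [-0.07, 0.12, 0, 0, 0, 0, 1], [-0.0933, 0.16, 0, 0, 0, 0, 1], [-0.1167, 0.1983, 0, 0, 0, 0, 1], [-0.1367, 0.2333, 0, 0, 0, 0, 1], [-0.1517, 0.26, 0, 0, 0, 0, 1], [-0.1633, 0.2783, 0, 0, 0, 0, 1], [-0.1667, 0.285, 0, 0, 0, 0, 1], [-0.1667, 0.285, 0, 0, 0, 0, 1], [-0.1667, 0.285, 0, 0, 0, 0, 1]]]'

```text
time_s: 25.0
ee_pos: [0.57, 0.2567, 0.1052]
eef_rot: [-3.141, -0.001, -3.141]
force: [-0.5, 0.4, -3.2]
grip_width: 0.0572
grip_force: 30.0
```

```bash
python3 -c "
from m import *
held('blue')"
```

```text
ee [0.57   0.2567 0.1052] top z 0.1544 scene centre (array([0.574 , 0.2557, 0.0266]), 17) centre-ee [ 0.004 -0.001]
```

Aligned with the blue stand (scene centre 0.574, 0.256). Lower.

Scaled: 98 mm / 600 = 0.1633, 96 mm / 600 = 0.16.

Request:
arm_command --plan '[[[0, 0, 0.0167, 0, 0, 0, 1], [0, 0, 0.0417, 0, 0, 0, 1], [0, 0, 0.0667, 0, 0, 0, 1], [0, 0, 0.0917, 0, 0, 0, 1], [0, 0, 0.115, 0, 0, 0, 1], [0, 0, 0.1333, 0, 0, 0, 1], [0, 0, 0.1467, 0, 0, 0, 1], [0, 0, 0.155, 0, 0, 0, 1], [0, 0, 0.16, 0, 0, 0, 1], [0, 0, 0.1633, 0, 0, 0, 1], [0, 0, 0.1633, 0, 0, 0, 1]]]'

```text
time_s: 26.15
ee_pos: [0.5704, 0.257, 0.0079]
eef_rot: [3.141, 0.0, -3.141]
force: [0.1, 0.6, -3.1]
grip_width: 0.0575
grip_force: 30.0
```

Scaled: 2 mm / 600 = 0.0033, 1 mm / 600 = 0.0017.

Request:
arm_command --plan '[[[0, 0, 0.0017, 0, 0, 0, 1], [0, 0, 0.0033, 0, 0, 0, 1], [0, 0, 0.0033, 0, 0, 0, 1]]]'

```text
time_s: 26.45
ee_pos: [0.5705, 0.257, 0.006]
eef_rot: [3.141, 0.0, -3.141]
force: [-0.3, 0.1, -2.7]
grip_width: 0.057
grip_force: 30.0
```

Scaled: 1 mm / 600 = 0.0017.

Request:
arm_command --plan '[[[0, 0, 0.0017, 0, 0, 0, 1], [0, 0, 0.0017, 0, 0, 0, 1], [0, 0, 0.0017, 0, 0, 0, 1]]]'

```text
time_s: 26.75
ee_pos: [0.5706, 0.257, 0.0058]
eef_rot: [3.141, 0.001, -3.141]
force: [-4.3, -2.1, 7.9]
grip_width: 0.057
grip_force: 30.0
```

Scaled: -100 mm / 600 = -0.1667, -80 mm / 600 = -0.1333.

Request:
arm_command --plan '[[[0, 0, 0, 0, 0, 0, -1], [0, 0, 0, 0, 0, 0, -1], [0, 0, 0, 0, 0, 0, -1], [0, 0, 0, 0, 0, 0, -1], [0, 0, 0, 0, 0, 0, -1], [0, 0, 0, 0, 0, 0, -1], [0, 0, -0.0333, 0, 0, 0, -1], [0, 0, -0.0833, 0, 0, 0, -1], [0, 0, -0.1333, 0, 0, 0, -1], [0, 0, -0.1667, 0, 0, 0, -1], [0, 0, -0.1667, 0, 0, 0, -1]]]'

```text
time_s: 27.85
ee_pos: [0.5716, 0.2575, 0.1078]
eef_rot: [3.14, 0.005, -3.141]
force: [0.2, -0.7, 0.9]
grip_width: 0.094
grip_force: 0.0
```

Scaled: -324 mm / 600 = -0.54, -315 mm / 600 = -0.525.

Request:
arm_command --plan '[[[-0.0033, -0.02, 0, 0, 0, 0, -1], [-0.0083, -0.0667, 0, 0, 0, 0, -1], [-0.015, -0.125, 0, 0, 0, 0, -1], [-0.0233, -0.1867, 0, 0, 0, 0, -1], [-0.0317, -0.25, 0, 0, 0, 0, -1], [-0.04, -0.3167, 0, 0, 0, 0, -1], [-0.0483, -0.3833, 0, 0, 0, 0, -1], [-0.055, -0.4417, 0, 0, 0, 0, -1], [-0.0617, -0.4917, 0, 0, 0, 0, -1], [-0.065, -0.525, 0, 0, 0, 0, -1], [-0.0667, -0.54, 0, 0, 0, 0, -1], [-0.0667, -0.54, 0, 0, 0, 0, -1]]]'

```text
time_s: 29.05
ee_pos: [0.6098, -0.0681, 0.1035]
eef_rot: [3.141, -0.002, 3.14]
force: [-0.3, -0.1, -0.4]
grip_width: 0.0939
grip_force: 0.0
```

```bash
python3 -c "
from m import *
o=ctrl.get_obs();print(o['ee_pos'],o['eef_rot'])
seated('blue',(.574,.256)); seated('yellow',(.6135,-.068))"
```

```text
[ 0.60975441 -0.06806595  0.10350023] [ 3.14131111e+00 -1.81583244e-03  3.14028450e+00]
blue top z 0.0541 tilt [ 0.01 -0.01] (array([0.5737, 0.2549, 0.0275]), 18)
yellow top z 0.0543 tilt [0.006 0.003] (array([ 0.6139, -0.0678,  0.0275]), 16)
```

Scaled: 99 mm / 600 = 0.165, 96 mm / 600 = 0.16.

Request:
arm_command --plan '[[[0, 0, 0.0417, 0, 0, 0, -1], [0, 0, 0.0833, 0, 0, 0, -1], [0, 0, 0.1167, 0, 0, 0, -1], [0, 0, 0.1367, 0, 0, 0, -1], [0, 0, 0.15, 0, 0, 0, -1], [0, 0, 0.16, 0, 0, 0, -1], [0, 0, 0.165, 0, 0, 0, -1], [0, 0, 0.165, 0, 0, 0, -1]]]'

```text
time_s: 29.95
ee_pos: [0.6105, -0.067, 0.0059]
eef_rot: [-3.142, 0.0, -3.141]
force: [0.2, -0.8, -0.6]
grip_width: 0.0936
grip_force: 0.0
```

Request:
arm_command --plan '[[[0, 0, 0, 0, 0, 0, 1], [0, 0, 0, 0, 0, 0, 1], [0, 0, 0, 0, 0, 0, 1], [0, 0, 0, 0, 0, 0, 1], [0, 0, 0, 0, 0, 0, 1], [0, 0, 0, 0, 0, 0, 1], [0, 0, 0, 0, 0, 0, 1], [0, 0, 0, 0, 0, 0, 1]]]' --squeeze 30

```text
time_s: 30.75
ee_pos: [0.6104, -0.0671, 0.0059]
eef_rot: [-3.142, 0.0, -3.141]
force: [-0.2, -0.4, 1.6]
grip_width: 0.0574
grip_force: 30.0
```

Scaled: -100 mm / 600 = -0.1667, -97 mm / 600 = -0.1617.

Request:
arm_command --plan '[[[0, 0, -0.0133, 0, 0, 0, 1], [0, 0, -0.0417, 0, 0, 0, 1], [0, 0, -0.075, 0, 0, 0, 1], [0, 0, -0.1083, 0, 0, 0, 1], [0, 0, -0.1417, 0, 0, 0, 1], [0, 0, -0.1617, 0, 0, 0, 1], [0, 0, -0.1667, 0, 0, 0, 1], [0, 0, -0.1667, 0, 0, 0, 1]]]'

```text
time_s: 31.55
ee_pos: [0.6103, -0.067, 0.1056]
eef_rot: [3.142, -0.0, -3.141]
force: [0.2, -0.5, -2.4]
grip_width: 0.0574
grip_force: 30.0
```

To the yellow stand: ee (0.4667, 0.0858), so dx -143, dy +153 mm.

Scaled: 153 mm / 600 = 0.255, 143 mm / 600 = 0.2383.

Request:
arm_command --plan '[[[0.01, 0.0117, 0, 0, 0, 0, 1], [0.0333, 0.035, 0, 0, 0, 0, 1], [0.0633, 0.0683, 0, 0, 0, 0, 1], [0.0967, 0.1033, 0, 0, 0, 0, 1], [0.13, 0.14, 0, 0, 0, 0, 1], [0.1633, 0.175, 0, 0, 0, 0, 1], [0.1933, 0.2067, 0, 0, 0, 0, 1], [0.2167, 0.2317, 0, 0, 0, 0, 1], [0.2317, 0.2483, 0, 0, 0, 0, 1], [0.2383, 0.255, 0, 0, 0, 0, 1], [0.2383, 0.255, 0, 0, 0, 0, 1], [0.2383, 0.255, 0, 0, 0, 0, 1]]]'

```text
time_s: 32.75
ee_pos: [0.4677, 0.0856, 0.1056]
eef_rot: [-3.142, 0.0, 3.142]
force: [0.7, 0.2, -2.3]
grip_width: 0.0574
grip_force: 30.0
```

```bash
python3 -c "
from m import *
held('yellow')"
```

```text
ee [0.4677 0.0856 0.1056] top z 0.155 scene centre (array([0.4718, 0.0844, 0.0272]), 22) centre-ee [ 0.0041 -0.0012]
```

Scaled: 98 mm / 600 = 0.1633, 96 mm / 600 = 0.16.

Request:
arm_command --plan '[[[0.0017, 0.0017, 0.0167, 0, 0, 0, 1], [0.0017, 0.0017, 0.0417, 0, 0, 0, 1], [0.0017, 0.0017, 0.0667, 0, 0, 0, 1], [0.0017, 0.0017, 0.0917, 0, 0, 0, 1], [0.0017, 0.0017, 0.115, 0, 0, 0, 1], [0.0017, 0.0017, 0.1333, 0, 0, 0, 1], [0.0017, 0.0017, 0.1467, 0, 0, 0, 1], [0.0017, 0.0017, 0.155, 0, 0, 0, 1], [0.0017, 0.0017, 0.16, 0, 0, 0, 1], [0.0017, 0.0017, 0.1633, 0, 0, 0, 1], [0.0017, 0.0017, 0.1633, 0, 0, 0, 1]]]'

```text
time_s: 33.9
ee_pos: [0.4664, 0.087, 0.0078]
eef_rot: [3.142, 0.0, -3.141]
force: [0.6, -0.5, -1.6]
grip_width: 0.0573
grip_force: 30.0
```

Scaled: 2 mm / 600 = 0.0033, 1 mm / 600 = 0.0017.

Request:
arm_command --plan '[[[0, 0, 0.0017, 0, 0, 0, 1], [0, 0, 0.0033, 0, 0, 0, 1], [0, 0, 0.0033, 0, 0, 0, 1]]]'

```text
time_s: 34.2
ee_pos: [0.4665, 0.087, 0.0058]
eef_rot: [3.142, 0.0, -3.141]
force: [0.1, 0.5, -2.0]
grip_width: 0.057
grip_force: 30.0
```

Scaled: 1 mm / 600 = 0.0017.

Request:
arm_command --plan '[[[0, 0, 0.0017, 0, 0, 0, 1], [0, 0, 0.0017, 0, 0, 0, 1], [0, 0, 0.0017, 0, 0, 0, 1]]]'

```text
time_s: 34.5
ee_pos: [0.4666, 0.0869, 0.0057]
eef_rot: [3.142, 0.001, -3.141]
force: [-4.8, -0.7, 12.4]
grip_width: 0.0567
grip_force: 30.0
```

Seated. Release, rise and move clear for the final look.

Scaled: -150 mm / 600 = -0.25, -120 mm / 600 = -0.2.

Request:
arm_command --plan '[[[0, 0, 0, 0, 0, 0, -1], [0, 0, 0, 0, 0, 0, -1], [0, 0, 0, 0, 0, 0, -1], [0, 0, 0, 0, 0, 0, -1], [0, 0, 0, 0, 0, 0, -1], [0, 0, 0, 0, 0, 0, -1], [0, 0, -0.0333, 0, 0, 0, -1], [0, 0, -0.0833, 0, 0, 0, -1], [0, 0, -0.1417, 0, 0, 0, -1], [0, 0, -0.2, 0, 0, 0, -1], [0, 0, -0.25, 0, 0, 0, -1], [0, 0, -0.25, 0, 0, 0, -1]]]'

```text
time_s: 35.7
ee_pos: [0.468, 0.0871, 0.1585]
eef_rot: [3.141, 0.006, -3.141]
force: [0.1, 0.1, -0.3]
grip_width: 0.0939
grip_force: 0.0
```

Scaled: 340 mm / 600 = 0.5667, 330 mm / 600 = 0.55.

Request:
arm_command --plan '[[[0.0167, 0.0333, 0, 0, 0, 0, -1], [0.0333, 0.1, 0, 0, 0, 0, -1], [0.0667, 0.1667, 0, 0, 0, 0, -1], [0.1, 0.2333, 0, 0, 0, 0, -1], [0.1333, 0.3, 0, 0, 0, 0, -1], [0.1667, 0.3667, 0, 0, 0, 0, -1], [0.2, 0.4333, 0, 0, 0, 0, -1], [0.2333, 0.5, 0, 0, 0, 0, -1], [0.25, 0.55, 0, 0, 0, 0, -1], [0.25, 0.5667, 0, 0, 0, 0, -1], [0.25, 0.5667, 0, 0, 0, 0, -1]]]'

```text
time_s: 36.8
ee_pos: [0.316, 0.4272, 0.1538]
eef_rot: [-3.141, -0.001, -3.14]
force: [0.1, -0.4, 0.2]
grip_width: 0.094
grip_force: 0.0
```

```bash
python3 -c "
from m import *
seated('blue',(.574,.256)); seated('yellow',(.4703,.086)); seated('red',(.4965,-.265)); grab('scene','end')"
```

```text
blue top z 0.0542 tilt [ 0.012 -0.008] (array([0.5732, 0.2552, 0.0273]), 18)
yellow top z 0.0542 tilt [-0.002 -0.   ] (array([0.4701, 0.0862, 0.0276]), 19)
red top z 0.0543 tilt [ 0.   -0.01] (array([ 0.4969, -0.2642,  0.0284]), 19)
```

View pics/end.png

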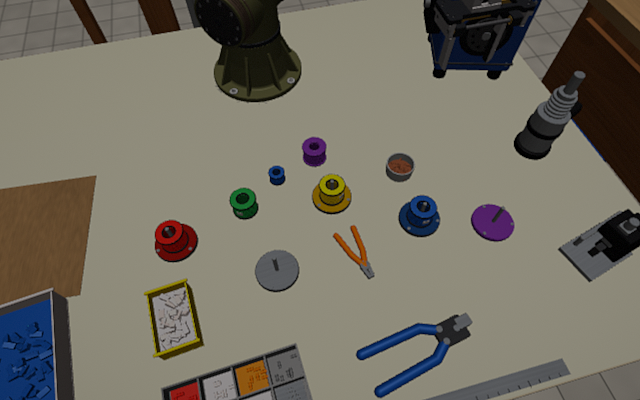

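The final view shows red (172,237), yellow (332,190) and blue (421,212) each flat on their own stand. The green spool, tin and cutters are where they started.

```bash
python3 -c "
from station import ctrl
print(ctrl.hand_in())"
```

```text
the job is handed in; nothing more can be done
None
```

The job is handed in: the red, blue and yellow spools each sit fully down on their own-coloured stand (tops at 0.054 m, level), and the green spool, side cutters and tin are where they started.

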